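# Cover the beaker with the cover from the drying pegs

## Task

Take the middle-sized of the three white beaker covers off its peg on the drying stand, lifting it just enough for its eye to pass over the peg's upturned tip rather than wrenching it off, and set it gently, without letting it fall, on the larger of the two open beakers standing on the worktop, so that its spigot drops inside the rim and the cover sits fully seated and level. Leave that beaker standing where it is, the other two covers hanging on their pegs, and the small beaker and the petri dish next to it undisturbed.

Things in the scene. Friction and masses are not known exactly. Their poses are not given: they have to be found in the camera images.
- drying_stand: Fixed drip-drying stand: grey tray 150 (x) x 340 (y) x 21 mm high under a steel rod frame; origin at the tray's underside centre, z up. A level rail 10 mm thick runs along y at x = +52 mm, z = 130 mm, between posts at y = -152 and +152 mm. Three level pegs run from it towards -x at y = -95, 0 and +95 mm. Nothing on the frame is higher than 143 mm.
- peg_tip (a point): Top of the upturned tip of the middle peg, at stand x = -31, y = 0, z = 143 mm; x, y, z as the stand. The pegs are alike: 5 mm steel rod, axis 130 mm above the worktop, ending in a tip turned straight up to 10.5 mm above the top of the level part; its front face is at stand x = -33.5 mm. The other tips are 95 mm to either side (stand y).
- cover_mid_grip (a point): Centre of the block grip on top of the middle-sized cover, the one to move; it hangs on any of the pegs. The grip is 10 mm along own x (the eye's axis, along the peg), 24 mm along own y, 24 mm high. Under this point lie the eye's inner top 17 mm, eye's centre 30 mm, flange's underside 54 mm, foot of the spigot 61 mm. The neighbours' grips are at the same height.
- cover_mid_eye (a point): Centre of the eye of the middle-sized cover: upright ring of 8 mm bar, clear opening 26 mm, through which the peg passes (stand x between -6 and +6 mm, turned up to 0.1 rad from the peg). It hangs with the eye's inner top on the peg. The tip passes through the eye while the cover is raised by 10.5 to 21 mm; it comes off towards the stand's -x.
- cover_mid_seat (a point): Centre of the underside of the flange of the middle-sized cover, the face that rests on the beaker's rim; 54 mm below the centre of the grip. The spigot below it is solid, 47 mm in diameter and 7 mm deep, with a chamfered foot. z is up when the cover is level, as it hangs.
- cover_mid: The middle-sized cover: one loose white plastic piece of about 60 g (40 to 85 g), round flange 72 mm in diameter and 4 mm thick with the upright eye and the grip above it, 73 mm high in all. Its origin is the same point as cover_mid_seat.
- cover_small_eye (a point): Centre of the eye of the small cover (flange 54 mm in diameter), same make, same eye and grip; it hangs on another peg and stays there.
- cover_large_eye (a point): Centre of the eye of the large cover (flange 96 mm in diameter), same make, same eye and grip; it hangs on another peg and stays there.
- beaker: Loose clear beaker of about 55 g, 60 mm in diameter and 74 mm high with a spout towards its own -y, standing open on the worktop to the right of the stand, turned any way. Origin on the underside, z up. Wall about 2 mm; the clear opening near the rim is at least 50 mm in diameter.
- beaker_rim (a point): Centre of that beaker's round mouth (spout left out) at the height of the rim, 74 mm above the worktop.
- small_beaker: Loose smaller beaker, 48 mm in diameter and 60 mm high, standing behind the beaker that is to be covered; a bystander. Origin on the underside.
- dish: Loose closed petri dish, 62 mm in diameter and 15 mm high, lying to the right of the beaker; a bystander. Origin on the underside.
There are look-alikes about, which are no part of the job. What is shaped like the cover_mid but pink or red is not meant.

How it is judged:
By the outcome, as a careful person would: the job done as asked, in the order asked, and still so for the second after the job is handed in, with the robot touching nothing.
It also fails if it takes over 40 s, if anything falls off the work surface, if the arm or the gripper's body presses on something with over 40 N, if the wrist force passes 120 N, or if a joint passes its speed limit or range.

## Robot

A 6-joint arm with a two-finger parallel gripper is mounted at the origin on a cart in front of the work surface, level with it; the furniture and walls round the work are solid. World frame = base frame: x ahead of the robot, y to its left, z up, the work surface at z = 0. Lengths are in m, angles in rad, forces in N, time in s.
With the tool pointing down it reaches from about 0.3 to 0.75 m from the base axis. Payload 8.5 kg.
Tool frame: the origin (TCP) lies where the fingers leave the gripper's body, on its centre line; the fingertips stand 64 mm ahead of it and the grasp point (between the pads) lies 45 mm ahead of it (ctrl.grip_point_offset is the distance from the TCP to the grasp point, in m); z points along the fingers, y is the direction in which the jaws open and shut (so a half turn about z gives the same grasp; the last joint's range is limited). The gripper opens to 88 mm and grips with 3 to 60 N. Pads are 18 mm wide; open, the fingers measure 123 mm over their backs; the gripper's body (75 mm by 187 mm) begins 45 mm behind the grasp point.
Start: joints at [1.111, 0.381, 1.297, -0, 1.464, -0.215], TCP at [0.133, 0.534, 0.303] pointing down, gripper open.
Joint ranges: [-3.11, 3.11], [-0.89, 2.33], [0.22, 2.48], [-1.42, 4.56], [0.17, 2.85], [-2.88, 2.88]. Speed limits (rad/s): [2.39, 2.39, 3.14, 3.14, 3.14, 3.14].

## Interface

Orientations are given as a 3x3 rotation matrix whose columns are the frame's x, y, z axes.
In Python, from station import ctrl gives the robot as it stands.
- The arm moves only by the tool play_rows, never from a script. Its argument "increments" is a list of rows, each a list of 2 entries, a list of its own where there are three numbers: the shift along the tool's x, y, z in cm, then the turn about the tool's z in rad. A call has 1 to 20 rows; each row shifts and turns the commanded pose from where the row before left it, along the tool's axes as they then stand; what a row does not reach is not made up. A row lasts 1/12 s, in which the tool goes at most 41.7 mm and 7.16 degrees, less where a joint would pass 70% of its speed; a pose out of reach is approached as far as the arm can. A call with a gripper value outside its range is refused whole. "hand" is the opening, from 0 (shut) to 1 (fully open), set as the call begins (left out, the last holds). The fingers move at their own pace and stop on an object; "force" is the grip in N (left out, the last holds). Time passes only in rows, so rows that do not move let the fingers close. It gives the time, the measured TCP pose, the force and the opening at its end, in the units of the state.
- ctrl.observe(): the state, without advancing time (a new reading comes with each control period).
- ctrl.read_camera(name): name is "scene" or "top" or "wrist"; returns (picture, depth): 480x640x3 uint8, red, green, blue; 480x640 float32, m along the optical axis (not along the pixel's ray), 0 where there is no reading.
- ctrl.camera_params(name): a dict with "fx", "fy", "cx", "cy" (pixels), "cam_to_world" (4x4, takes a point from camera to world coordinates). Camera axes: x right, y down, z forward; pixel columns grow to the right and rows downward; lengths in m; the calibration is good to about 2 mm. A picture is of the moment at which its call begins: read the wrist's pose just before it. camera_params takes no time and is no camera call; for the wrist camera it gives the pose at the moment of the call.
- ctrl.job_done(): hands the job in, once; it reports no verdict.
The state is a dict: "t": time; "qpos": joint angles; "joint_velocities": joint speeds; "tau": joint torques, N m; "tcp_pos": TCP position; "orientation": TCP orientation; "force": force on the tool from outside, world axes, zero at the start; "moment": the same for the moment, N m; "finger_gap": finger opening in m.
Only numpy, scipy, OpenCV 4.12 (cv2) and the standard library are available. Lean on these libraries where they do the work, as an engineer would, in place of code of your own. Each camera call takes 0.05 s, during which the arm holds its last target.

## Working session

There is one attempt and no reset: what is moved stays moved. The work goes in short steps, Python scripts to look and compute and a tool call to move; the robot and the scene stay as the last step left them, time stands still between calls to the robot, and variables do not carry over. Pictures are saved under pics/ and viewed, and the job is handed in when it is done.

Besides the shell and the picture viewer there is one more tool, called after ">>>" by a JSON object that holds its "name" and its "arguments", one argument or row to a line. play_rows: Moves the arm, as the interface text tells. Its arguments: {"type":"object","properties":{"increments":{"type":"array"},"hand":{"type":"number"},"force":{"type":"number"}},"required":["increments"]}

```bash
mkdir -p pics; ls; cat > h.py <<'E'
import numpy as np, cv2
from station import ctrl
def snap(n,f):
    p=ctrl.camera_params(n); im,d=ctrl.read_camera(n)
    cv2.imwrite(f'pics/{f}.png',im[:,:,::-1]); np.savez(f'pics/{f}.npz',im=im,d=d,T=p['cam_to_world'],K=np.array([p['fx'],p['fy'],p['cx'],p['cy']]))
    return im,d,p
def ray(f,u,v):
    z=np.load(f'pics/{f}.npz');fx,fy,cx,cy=z['K'];T=z['T']
    r=T[:3,:3]@np.array([(u-cx)/fx,(v-cy)/fy,1]);return T[:3,3],r
def pt(f,u,v):
    z=np.load(f'pics/{f}.npz');o,r=ray(f,u,v);return o+r*z['d'][int(round(v)),int(round(u))]
def onz(f,u,v,h):
    o,r=ray(f,u,v);return o+r*(h-o[2])/r[2]
def tri(obs):
    A=np.zeros((3,3));b=np.zeros(3)
    for f,u,v in obs:
        o,r=ray(f,u,v);r=r/np.linalg.norm(r);P=np.eye(3)-np.outer(r,r);A+=P;b+=P@o
    return np.linalg.solve(A,b)
def cloud(f):
    z=np.load(f'pics/{f}.npz');fx,fy,cx,cy=z['K'];T=z['T'];d=z['d'];v,u=np.mgrid[:480,:640]
    c=np.stack([(u-cx)/fx*d,(v-cy)/fy*d,d],-1);w=c@T[:3,:3].T+T[:3,3];w[d==0]=np.nan;return w,z['im']
E
python3 - <<'E'
from h import *
for n in ['scene','top','wrist']:
    im,d,p=snap(n,n+'0'); print(n,p['fx'],np.round(p['cam_to_world'],3).tolist())
s=ctrl.observe();print(s['t'],s['tcp_pos'],s['orientation'],s['force'],ctrl.grip_point_offset)
E
```

```text
pics
scene 470.5913925942029 [[0.54, -0.509, 0.67, -0.178], [-0.842, -0.323, 0.433, -0.52], [-0.004, -0.798, -0.603, 0.727], [0.0, 0.0, 0.0, 1.0]]
top 572.1481171210669 [[0.019, -0.992, 0.121, 0.35], [-1.0, -0.018, 0.01, -0.115], [-0.008, -0.121, -0.993, 1.562], [0.0, 0.0, 0.0, 1.0]]
wrist 394.95647843615103 [[0.242, 0.936, 0.255, 0.068], [0.97, -0.233, -0.064, 0.55], [-0.001, 0.263, -0.965, 0.385], [0.0, 0.0, 0.0, 1.0]]
0.15 [0.13325664 0.53348591 0.30230087] [[-9.70188269e-01  2.42352085e-01 -4.35252209e-04]
 [ 2.42352396e-01  9.70187840e-01 -9.33644634e-04]
 [ 1.96005677e-04 -1.01129549e-03 -9.99999469e-01]] [ 0.56276742  0.62813078 -0.3252576 ] 0.0453
```

View pics/scene0.png

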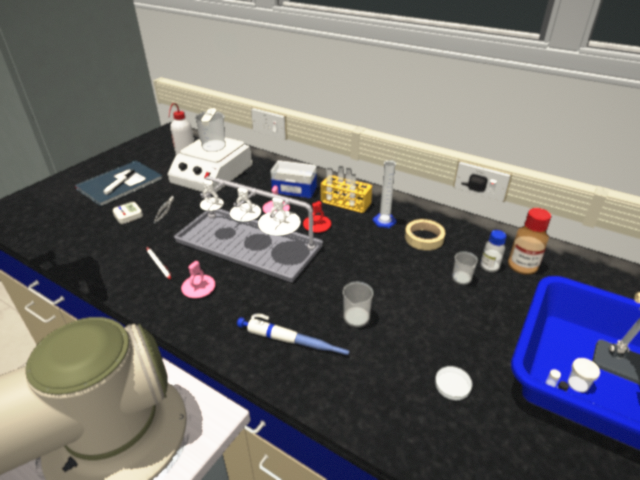

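View pics/top0.png

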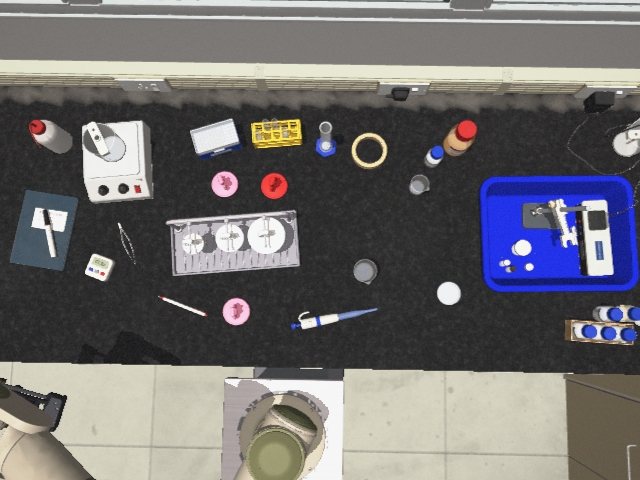

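View pics/wrist0.png

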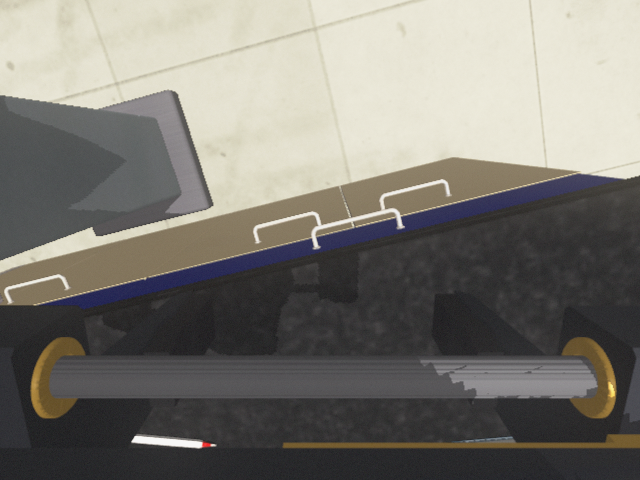

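The scene and top pictures show the three covers hanging small, mid, large from left to right. The mid cover is at about top px (230,237) and scene px (245,205). The beaker is at top px (366,271), with the small beaker and dish near it. I'll enlarge these crops.

```bash
python3 - <<'E'
from h import *
t=cv2.imread('pics/top0.png');s=cv2.imread('pics/scene0.png')
cv2.imwrite('pics/c1.png',cv2.resize(t[195:295,160:310],(780,520),interpolation=cv2.INTER_CUBIC))
cv2.imwrite('pics/c2.png',cv2.resize(s[165:285,165:335],(782,552),interpolation=cv2.INTER_CUBIC))
cv2.imwrite('pics/c3.png',np.vstack([cv2.resize(t[245:295,330:400],(420,300),interpolation=cv2.INTER_CUBIC),cv2.resize(s[275:335,330:390],(420,300),interpolation=cv2.INTER_CUBIC)]))
E
```

```text
(no output)
```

View pics/c1.png

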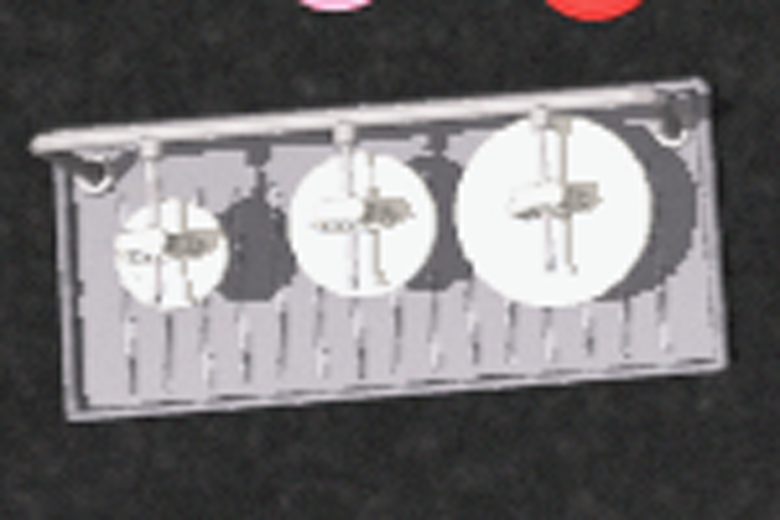

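View pics/c2.png

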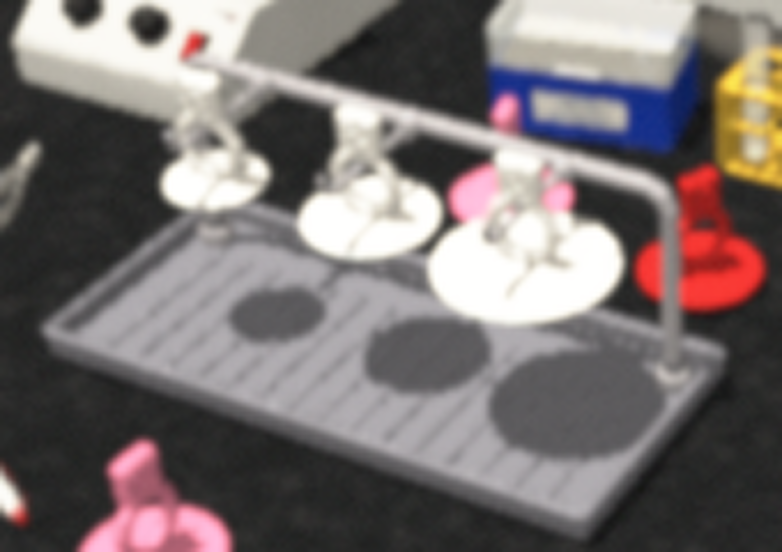

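View pics/c3.png

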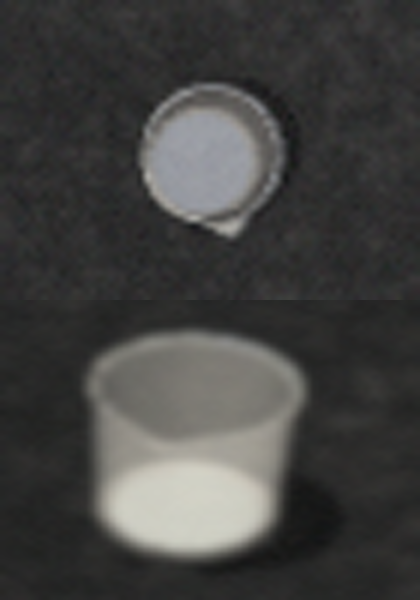

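```bash
python3 - <<'E'
from h import *
np.set_printoptions(precision=4,suppress=True)
def c1(x,y):return 160+x/5.2-.4,195+y/5.2-.4
def c2(x,y):return 165+x/4.6-.4,165+y/4.6-.4
print('grip',tri([('top0',*c1(338,210)),('scene0',*c2(358,122))]), onz('top0',*c1(338,210),.1615))
w,im=cloud('top0')
for n,(a,b,c,d) in dict(small=(182,205,225,250),mid=(215,243,222,252),large=(248,286,215,254)).items():
    r=w[c:d,a:b].reshape(-1,3); z=r[:,2]
    g=r[(z>.15)&(z<.17)]; f=r[(z>.09)&(z<.108)]
    print(n,len(g),g.mean(0),g.min(0),g.max(0),'flange',len(f),(f.min(0)+f.max(0))/2,f.max(0)-f.min(0))
# stand frame via tray corners top z~.021
cs=[c1(68,418),c1(728,368),c1(55,160),c1(705,85)]
for c in cs: print(onz('top0',*c,.021))
# rail
print('rail',onz('top0',*c1(40,142),.135),onz('top0',*c1(690,88),.135))
# beaker
r=w[255:290,345:385].reshape(-1,3);g=r[(r[:,2]>.065)&(r[:,2]<.085)];print('bk',len(g),g.min(0),g.max(0),(g.min(0)+g.max(0))/2)
c=(330+211/6-.4,245+155/6-.4);print(onz('top0',*c,.074))
E
```

```text
grip [0.5155 0.1443 0.1562] [0.5144 0.144  0.1615]
small 46 [0.4978 0.2368 0.1606] [0.4922 0.2253 0.1509] [0.5033 0.2485 0.1696] flange 178 [0.5034 0.238  0.0999] [0.04   0.0517 0.0152]
mid 47 [0.5145 0.144  0.1592] [0.5096 0.1323 0.1504] [0.5199 0.1563 0.1663] flange 479 [0.5157 0.1451 0.0994] [0.0706 0.0719 0.0171]
large 44 [0.5231 0.0491 0.1608] [0.5166 0.0378 0.1533] [0.5292 0.059  0.1665] flange 934 [0.5253 0.0485 0.0986] [0.097  0.0953 0.0169]
[0.4197 0.3058 0.021 ]
[ 0.4521 -0.0359  0.021 ]
[0.5545 0.3195 0.021 ]
[ 0.6005 -0.0202  0.021 ]
rail [0.5481 0.2951 0.135 ] [ 0.5803 -0.02    0.135 ]
bk 96 [ 0.4037 -0.238   0.0653] [ 0.4685 -0.1778  0.0801] [ 0.4361 -0.2079  0.0727]
[ 0.4386 -0.2084  0.074 ]
```

>>> {"name": "play_rows", "arguments": {
  "increments": [
    [[0,0,0],-0.114],
    [[0,0,0],-0.114],
    [[0,0,0],-0.114],
    [[-2,-2.5,0],0],
    [[-2,-2.5,0],0],
    [[-2,-2.5,0],0],
    [[-2,-2.5,0],0],
    [[-2,-2.5,0],0],
    [[-2,-2.5,0],0],
    [[-2,-2.5,0],0],
    [[-2,-2.5,0],0],
    [[-2,-2.5,0],0],
    [[-2,-2.5,0],0],
    [[-2,-2.5,0],0],
    [[-2,-2.5,0],0],
    [[-2,-2.5,0],0],
    [[-2,-2.5,0],0],
    [[-2,-2.5,0],0],
    [[-2,-2.5,0],0],
    [[-2,-2.5,0],0]
  ],
  "hand": 0.55
}}

```text
t: 1.82
tcp_pos: [0.5138, 0.1422, 0.3026]
orientation: [[-0.995, -0.097, -0.0], [-0.097, 0.995, 0.0], [0.0, 0.0, -1.0]]
force: [1.9, 1.3, 1.0]
finger_gap: 0.0484
```

```bash
python3 - <<'E'
from h import *
snap('wrist','w1')
s=ctrl.observe();print(s['t'],s['tcp_pos'],s['orientation'],s['force'],s['finger_gap'],s['qpos'])
E
```

```text
1.8667 [0.51715013 0.13877344 0.30209555] [[-9.95603480e-01 -9.36625350e-02  1.02023478e-03]
 [-9.36641451e-02  9.95602459e-01 -1.66487667e-03]
 [-8.59811682e-04 -1.75311642e-03 -9.99998094e-01]] [ 1.37643594 -3.45770928  0.05662814] 0.047944195738680126 [ 0.04153023  0.35535347  1.33907835 -0.00171912  1.44621078 -1.6228542 ]
```

View pics/w1.png

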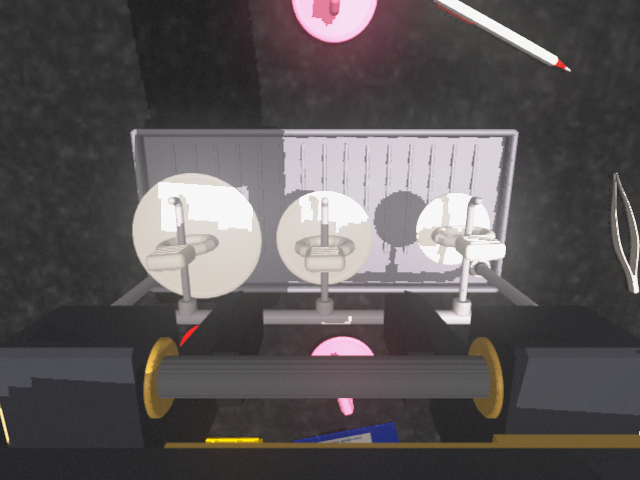

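```bash
python3 - <<'E'
from h import *
for i in range(2):
  im,d,p=snap('wrist','w2')
s=ctrl.observe();print(s['t'],s['tcp_pos'],s['orientation'][:2,:2].tolist(),s['force'])
cv2.imwrite('pics/w2c.png',cv2.resize(im[180:330,250:400],(600,600),interpolation=cv2.INTER_CUBIC))
cv2.imwrite('pics/w2d.png',cv2.resize(im[120:330,120:530],(800,410),interpolation=cv2.INTER_CUBIC))
E
```

```text
1.9667 [0.51381481 0.1422567  0.30204111] [[-0.9955532828748508, -0.09419290721256793], [-0.09419288994044483, 0.9955539636864403]] [-0.91000654 -0.67746907  0.16548551]
```

View pics/w2c.png

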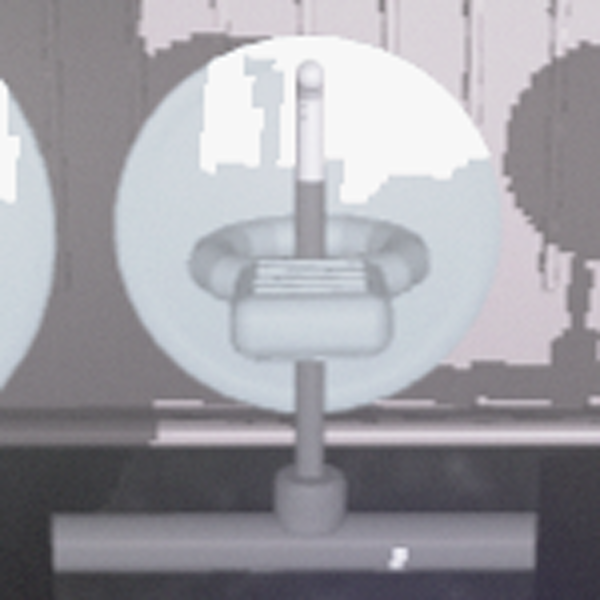

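View pics/w2d.png

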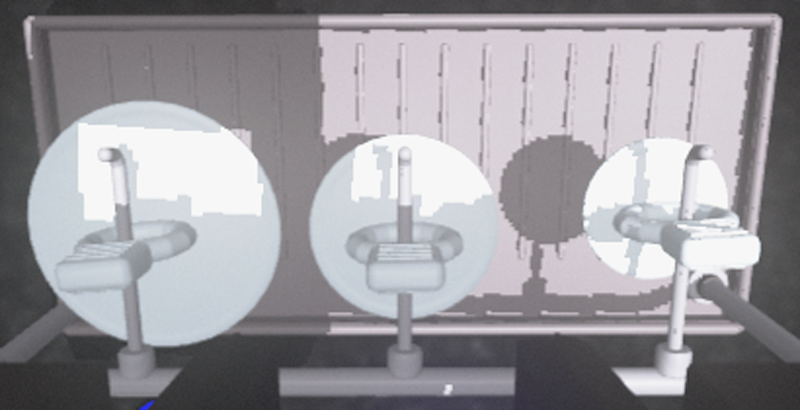

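```bash
python3 - <<'E'
from h import *
np.set_printoptions(precision=4,suppress=True)
c=lambda x,y:(250+x/4-.4,180+y/4-.4)
top=c(312,325);tip=c(311,68)
print('top',onz('w2',*top,.1615),pt('w2',*top),tri([('w2',*top),('top0',224.6,235),('scene0',242.4,188)]))
print('w2+top',tri([('w2',*top),('top0',224.6,235)]))
print('tip',onz('w2',*tip,.143),pt('w2',*tip))
w,im=cloud('w2')
r=w[250:275,300:355].reshape(-1,3);g=r[(r[:,2]>.150)&(r[:,2]<.175)]
R=np.array([[-.9955,-.0942],[-.0942,.9955]]);
gt=g[:,:2]@R;print(len(g),g.mean(0),np.percentile(g[:,2],[5,50,95]),'center world',R@((np.percentile(gt,1,0)+np.percentile(gt,99,0))/2),np.ptp(gt,0))
e=w[278//1-30:262,326]
for v in range(258,275,3):print(v,w[v,327])
# yaw of top face from pixels
m=g[g[:,2]>.157];
x,y=m[:,0],m[:,1];print('rect',cv2.minAreaRect((m[:,:2]*1000).astype(np.float32)))
for (a,b) in [(59,540),(530,540)]: print('rail',onz('w2',*c(a,b),.135))
E
```

```text
top [0.5163 0.1439 0.1615] [0.5163 0.1439 0.1615] [0.5149 0.1431 0.1653]
w2+top [0.5139 0.1432 0.1682]
tip [0.4811 0.1405 0.143 ] [0.481  0.1405 0.1436]
755 [0.5157 0.1439 0.1605] [0.1552 0.1611 0.1626] center world [0.5167 0.1438] [0.0118 0.0237]
258 [0.5146 0.1433 0.1614]
261 [0.5161 0.1435 0.1625]
264 [0.5183 0.1437 0.1614]
267 [0.5201 0.1439 0.1615]
270 [0.5312 0.1452 0.1334]
273 [0.5335 0.1454 0.1328]
rect ((516.8020629882812, 143.8654327392578), (11.78323745727539, 23.278465270996094), 5.211676120758057)
rail [0.5667 0.1055 0.135 ]
rail [0.5591 0.1858 0.135 ]
```

The mid cover's grip centre is at about (0.516, 0.144), with its top at z ≈ 0.1615. That agrees between the depth reading and the hanging height. The cover's yaw matches the tool's. In the crop, the grip's top face is at px (328,261) and the peg tip at (328,197). Next I descend, with the fingertips stopping above the eye's shoulder.

>>> {"name": "play_rows", "arguments": {
  "increments": [
    [[-0.23,0.13,0],0],
    [[0,0,1.5],0],
    [[0,0,1.7],0],
    [[0,0,1.7],0],
    [[0,0,1.7],0],
    [[0,0,1.5],0],
    [[0,0,1.0],0],
    [[0,0,0.7],0],
    [[0,0,0],0],
    [[0,0,0],0]
  ]
}}

```text
t: 2.8
tcp_pos: [0.5148, 0.1458, 0.2051]
orientation: [[-0.995, -0.098, 0.0], [-0.098, 0.995, 0.0], [-0.0, 0.0, -1.0]]
force: [-0.5, 0.5, 0.7]
finger_gap: 0.0485
```

```bash
python3 - <<'E'
from h import *
im,d,p=snap('wrist','w3')
cv2.imwrite('pics/w3c.png',im[150:480])
im,d,p=snap('scene','s3')
cv2.imwrite('pics/s3c.png',cv2.resize(im[130:290,150:350],(800,640))[:600,:])
s=ctrl.observe();print(s['t'],s['tcp_pos'],s['force'],s['finger_gap'])
E
```

```text
2.9 [0.51518104 0.14547657 0.20556102] [ 0.44810067  0.21614541 -0.25021041] 0.048274218338869274
```

View pics/w3c.png

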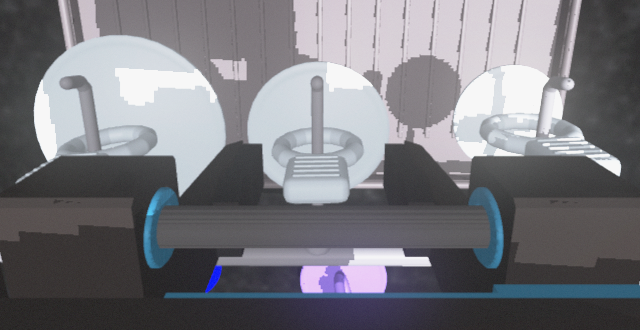

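View pics/s3c.png

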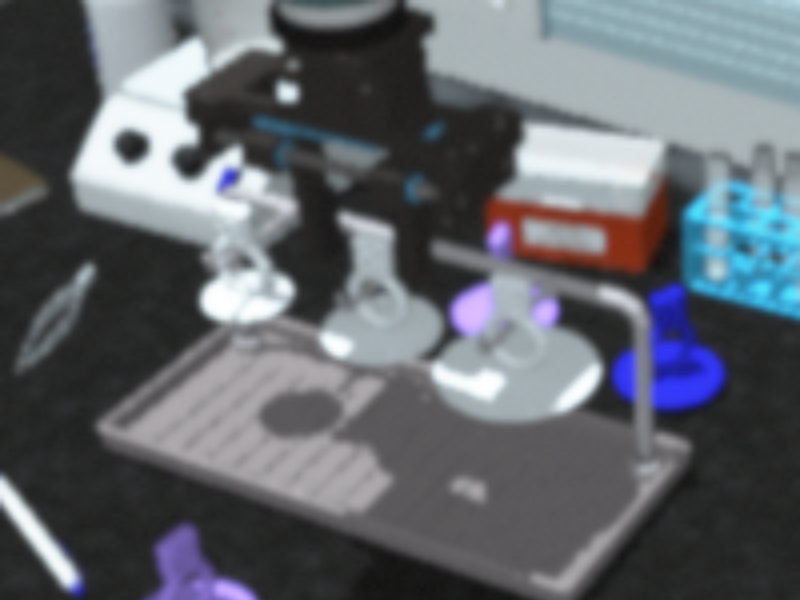

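The fingers straddle the grip in the wrist view: inner edges at about px 262 and 385, grip centre at 317. The +y offset is about 1.5 mm, so I correct that and close.

>>> {"name": "play_rows", "arguments": {
  "increments": [
    [[-0.05,-0.14,0],0],
    [[0,0,0.1],0],
    [[0,0,0],0]
  ]
}}

```text
t: 3.15
tcp_pos: [0.5158, 0.1437, 0.2039]
orientation: [[-0.995, -0.097, 0.0], [-0.097, 0.995, 0.0], [-0.0, -0.0, -1.0]]
force: [-0.6, -0.6, -0.5]
finger_gap: 0.0484
```

>>> {"name": "play_rows", "arguments": {
  "increments": [
    [[0,0,0],0],
    [[0,0,0],0],
    [[0,0,0],0],
    [[0,0,0],0],
    [[0,0,0],0],
    [[0,0,0],0]
  ],
  "hand": 0.15,
  "force": 15
}}

```text
t: 3.65
tcp_pos: [0.5157, 0.1437, 0.2038]
orientation: [[-0.995, -0.097, 0.0], [-0.097, 0.995, -0.0], [-0.0, -0.0, -1.0]]
force: [0.5, 0.4, 0.1]
finger_gap: 0.0239
```

>>> {"name": "play_rows", "arguments": {
  "increments": [
    [[0,0,-0.3],0],
    [[0,0,-0.4],0],
    [[0,0,-0.45],0],
    [[0,0,-0.4],0],
    [[0,0,0],0],
    [[0,0,0],0]
  ]
}}

```text
t: 4.15
tcp_pos: [0.5158, 0.1438, 0.2196]
orientation: [[-0.995, -0.097, 0.001], [-0.097, 0.995, 0.0], [-0.001, -0.0, -1.0]]
force: [0.1, -0.5, -1.7]
finger_gap: 0.0238
```

```bash
python3 - <<'E'
from h import *
im,d,p=snap('wrist','w4')
cv2.imwrite('pics/w4c.png',cv2.resize(im[150:400,170:470],(720,600)))
im,d,p=snap('scene','s4')
cv2.imwrite('pics/s4c.png',cv2.resize(im[150:250,190:310],(720,600)))
s=ctrl.observe();print(s['t'],s['tcp_pos'],s['force'],s['finger_gap'])
E
```

```text
4.25 [0.51564387 0.14376106 0.21914115] [-0.79676193 -0.03646864 -1.20008229] 0.023988718037559507
```

View pics/w4c.png

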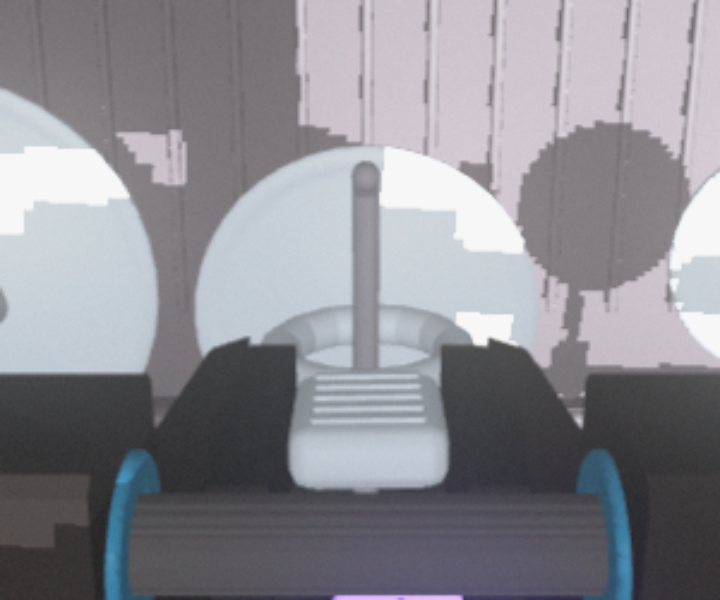

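View pics/s4c.png

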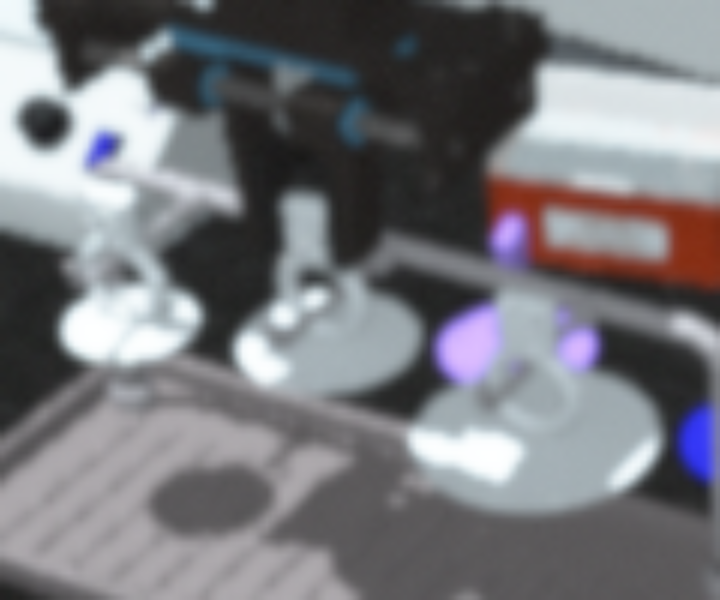

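The cover is held and level, raised about 15.5 mm. In the wrist crop the peg (x≈366) is centred in the eye (x≈369). Now I draw it off along the peg.

>>> {"name": "play_rows", "arguments": {
  "increments": [
    [[0.5,0,0],0],
    [[0.8,0,0],0],
    [[0.8,0,0],0],
    [[0.8,0,0],0],
    [[0.8,0,0],0],
    [[0.8,0,0],0],
    [[0.8,0,0],0],
    [[0.8,0,0],0],
    [[0.8,0,0],0],
    [[0.8,0,0],0],
    [[0.3,0,0],0],
    [[0,0,0],0]
  ]
}}

```text
t: 5.25
tcp_pos: [0.4355, 0.136, 0.2194]
orientation: [[-0.995, -0.097, -0.0], [-0.097, 0.995, -0.0], [0.0, 0.0, -1.0]]
force: [-0.4, 0.7, 0.4]
finger_gap: 0.0239
```

```bash
python3 - <<'E'
from h import *
np.set_printoptions(precision=4,suppress=True)
im,d,p=snap('wrist','w5')
cv2.imwrite('pics/w5c.png',cv2.resize(im[150:480,100:540],(800,600)))
im,d,p=snap('scene','s5')
cv2.imwrite('pics/s5c.png',cv2.resize(im[130:350,130:410],(764,600),interpolation=cv2.INTER_CUBIC))
s=ctrl.observe();print(s['t'],s['tcp_pos'],s['orientation'],s['force'],s['finger_gap'])
E
```

```text
5.35 [0.4363 0.136  0.2194] [[-0.9953 -0.097   0.0005]
 [-0.097   0.9953  0.    ]
 [-0.0005 -0.     -1.    ]] [ 0.2038 -0.263  -0.6494] 0.02367794727519396
```

View pics/w5c.png

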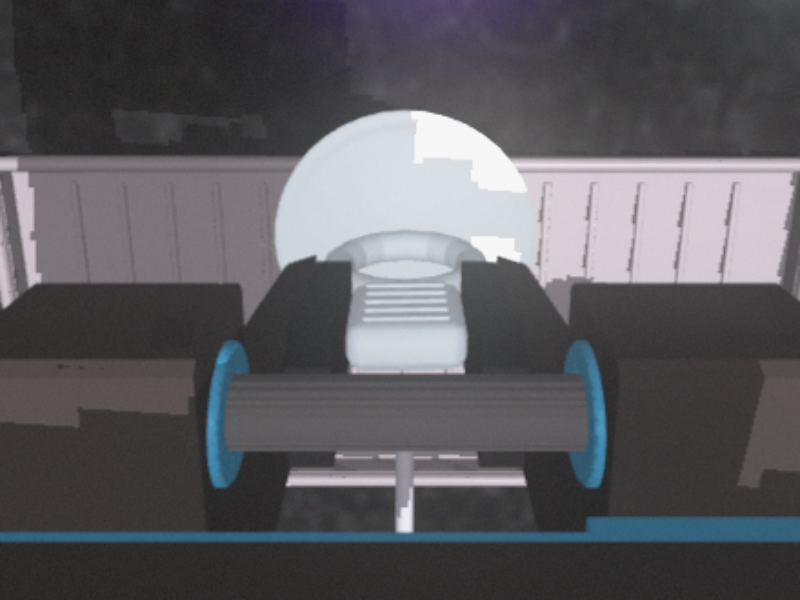

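View pics/s5c.png

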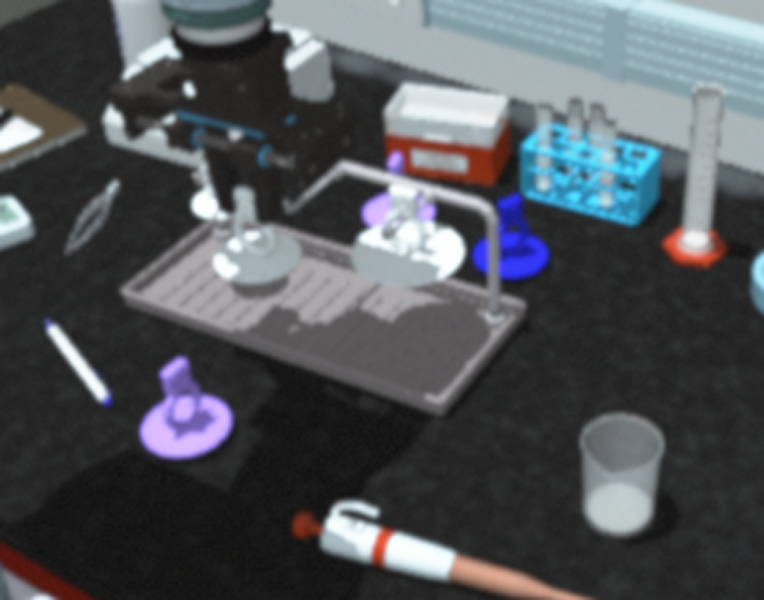

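The cover has come off cleanly, is level in the jaws, and the other two still hang. I now lift it and carry it to a pose beside the beaker for a wrist look. In the scene crop the beaker is at px (620,475).

>>> {"name": "play_rows", "arguments": {
  "increments": [
    [[0,0,-1],0],
    [[0,0,-2],0],
    [[0,0,-2],0],
    [[0,0,-2],0],
    [[0,0,-1],0],
    [[0.1,-1,0],0],
    [[0.16,-2,0],0],
    [[0.16,-2,0],0],
    [[0.16,-2,0],0],
    [[0.16,-2,0],0],
    [[0.16,-2,0],0],
    [[0.16,-2,0],0],
    [[0.16,-2,0],0],
    [[0.16,-2,0],0],
    [[0.16,-2,0],0],
    [[0.16,-2,0],0],
    [[0.16,-2,0],0],
    [[0.16,-1.5,0],0],
    [[0,0,0],0],
    [[0,0,0],0]
  ]
}}

```text
t: 7.02
tcp_pos: [0.4395, -0.1105, 0.2984]
orientation: [[-0.995, -0.095, -0.001], [-0.095, 0.995, 0.001], [0.001, 0.001, -1.0]]
force: [0.7, -0.4, -0.8]
finger_gap: 0.024
```

>>> {"name": "play_rows", "arguments": {
  "increments": [
    [[0,0,0],0],
    [[0,0,0],0]
  ]
}}

```text
t: 7.18
tcp_pos: [0.4396, -0.1092, 0.299]
orientation: [[-0.995, -0.098, -0.0], [-0.098, 0.995, 0.0], [0.0, 0.0, -1.0]]
force: [0.5, 1.1, -0.7]
finger_gap: 0.0237
```

```bash
python3 - <<'E'
from h import *
np.set_printoptions(precision=4,suppress=True)
im,d,p=snap('wrist','w6')
s=ctrl.observe();print(s['t'],s['tcp_pos'],s['orientation'],s['force'],s['finger_gap'])
cv2.imwrite('pics/w6c.png',cv2.resize(im[150:290,130:310],(720,560),interpolation=cv2.INTER_CUBIC))
E
```

```text
7.2333 [ 0.4397 -0.1092  0.2991] [[-0.9952 -0.098  -0.0002]
 [-0.098   0.9952  0.0002]
 [ 0.0002  0.0002 -1.    ]] [-0.1624  0.631  -0.1873] 0.02346428595010003
```

View pics/w6.png

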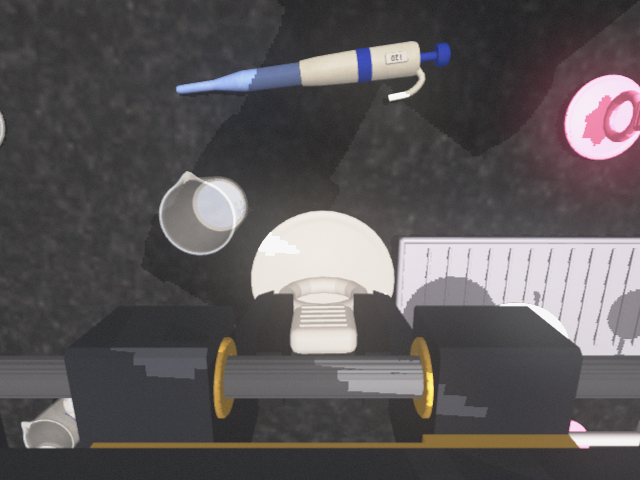

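View pics/w6c.png

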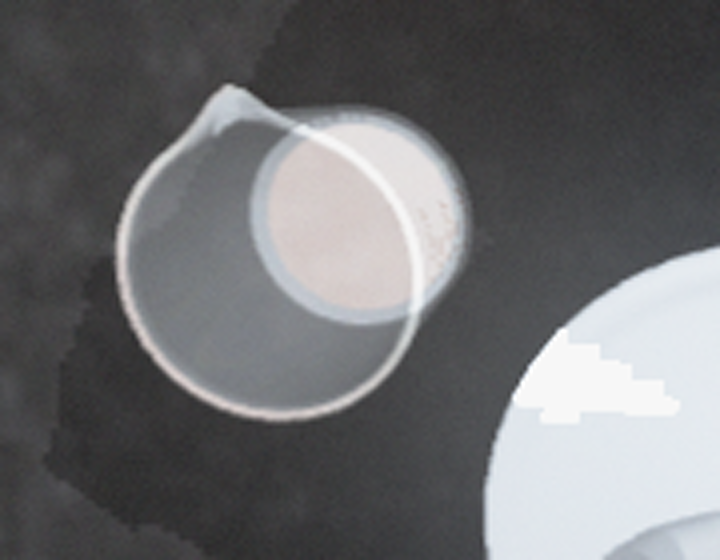

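```bash
cat > fit.py <<'E'
from h import *
from scipy.optimize import least_squares
def circ(P):
    P=np.array(P)[:,:2]
    r=least_squares(lambda q:np.hypot(*(P-q[:2]).T)-q[2],[*P.mean(0),.03]);return r.x,np.abs(r.fun).max()
E
python3 - <<'E'
from fit import *
np.set_printoptions(precision=4,suppress=True)
pts=[(117,255),(135,330),(180,388),(230,414),(280,420),(335,410),(385,375),(415,320),(425,270),(408,212),(378,168)]
px=[(130+x/4-.4,150+y/4-.4) for x,y in pts]
for h in (.072,.074,.076): print('rim',h,circ([onz('w6',*p,h) for p in px]))
# flange outline by threshold of brightness along rays
z=np.load('pics/w6.npz');im=z['im'].astype(float).mean(2)
c=np.array([322,272.]);F=[]
for a in np.deg2rad(np.arange(-175,-4,10)):
    rr=np.arange(40,85,.25);q=c+rr[:,None]*[np.cos(a),np.sin(a)]
    v=cv2.remap(im.astype(np.float32),q[:,0].astype(np.float32),q[:,1].astype(np.float32),cv2.INTER_LINEAR).ravel()
    k=np.argmax(v<150);F.append(q[k])
print(np.round(F,1).tolist())
for h in (.1907,.1927,.1947): print('flange',h,circ([onz('w6',*p,h) for p in F]))
w,_=cloud('w6');
print('flange depth', [w[235,u] for u in (290,322,350)],'grip top',[w[v,324] for v in (335,340,345)])
# rim height by tri with top0 view: centers
print(z['T'][:3,3])
E
```

```text
rim 0.072 (array([ 0.4413, -0.2092,  0.0306]), np.float64(0.0006120903623084116))
rim 0.074 (array([ 0.4409, -0.2086,  0.0304]), np.float64(0.0006081323558878166))
rim 0.076 (array([ 0.4405, -0.208 ,  0.0302]), np.float64(0.000604174349507422))
[[251.8, 265.9], [255.4, 254.1], [260.4, 243.3], [267.3, 233.7], [276.0, 226.0], [285.3, 219.6], [295.5, 215.1], [305.9, 211.9], [316.6, 210.2], [327.4, 210.2], [338.1, 211.9], [348.6, 214.9], [358.9, 219.4], [368.3, 225.7], [376.7, 233.7], [383.9, 243.2], [389.4, 253.9], [392.7, 265.8]]
flange 0.1907 (array([ 0.4418, -0.1089,  0.0366]), np.float64(0.0001721359477458717))
flange 0.1927 (array([ 0.4411, -0.109 ,  0.0362]), np.float64(0.0001703296208124816))
flange 0.1947 (array([ 0.4404, -0.109 ,  0.0358]), np.float64(0.00016852329384606235))
flange depth [array([ 0.4183, -0.1269,  0.1954]), array([ 0.417 , -0.1115,  0.1945]), array([ 0.4156, -0.0979,  0.1944])] grip top [array([ 0.4377, -0.1086,  0.257 ]), array([ 0.44  , -0.1084,  0.2561]), array([ 0.442 , -0.1082,  0.2561])]
[ 0.3732 -0.1154  0.3813]
```

>>> {"name": "play_rows", "arguments": {
  "increments": [
    [[0,0,1],0],
    [[0,0,2],0],
    [[0,0,2],0],
    [[0,0,2],0],
    [[0,0,1],0],
    [[0,0,0],0],
    [[0,0,0],0],
    [[0,0,0],0]
  ]
}}

```text
t: 7.9
tcp_pos: [0.4401, -0.1097, 0.2201]
orientation: [[-0.995, -0.098, 0.001], [-0.098, 0.995, -0.001], [-0.001, -0.001, -1.0]]
force: [0.0, 0.1, -0.8]
finger_gap: 0.0237
```

```bash
python3 - <<'E'
from h import *
np.set_printoptions(precision=4,suppress=True)
im,d,p=snap('wrist','w7')
s=ctrl.observe();print(s['t'],s['tcp_pos'],s['orientation'],s['force'],s['finger_gap'])
cv2.imwrite('pics/w7c.png',cv2.resize(im[170:320,70:260],(760,600),interpolation=cv2.INTER_CUBIC))
E
```

```text
7.95 [ 0.4401 -0.1098  0.2201] [[-0.9952 -0.0975  0.0016]
 [-0.0975  0.9952 -0.0009]
 [-0.0015 -0.001  -1.    ]] [-0.1257 -0.2177 -1.1335] 0.023780363250280403
```

View pics/w7.png

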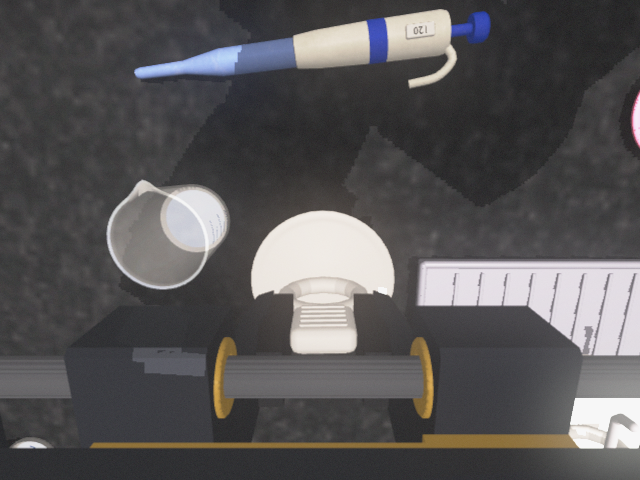

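View pics/w7c.png

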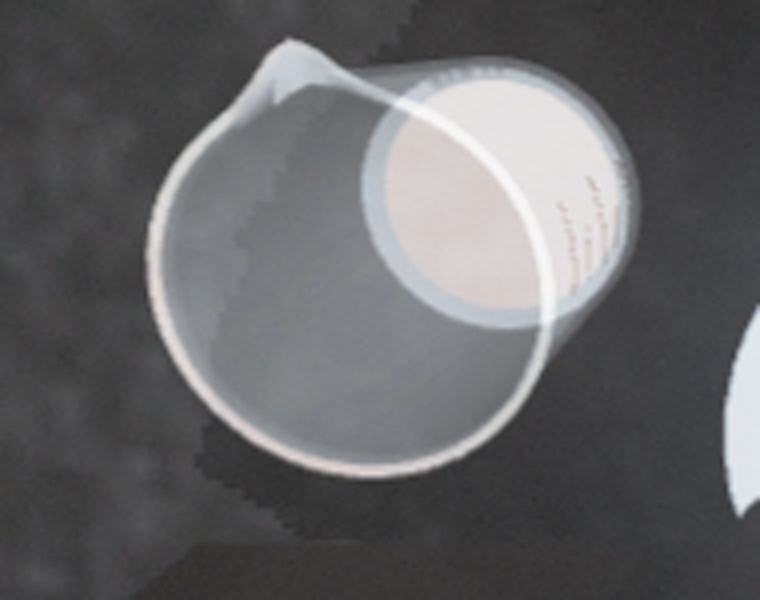

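```bash
python3 - <<'E'
from fit import *
np.set_printoptions(precision=4,suppress=True)
pts=[(146,265),(155,320),(181,375),(225,427),(290,463),(370,478),(440,468),(500,433),(540,375),(555,310),(550,240),(522,180),(480,132),(430,102),(165,195),(198,145)]
px=[(70+x/4-.4,170+y/4-.4) for x,y in pts]
for h in (.072,.074,.076): print('rim',h,circ([onz('w7',*p,h) for p in px]))
z=np.load('pics/w7.npz');im=z['im'].astype(float).mean(2)
c=np.array([322,272.]);F=[]
for a in np.deg2rad(np.arange(-175,-4,10)):
    rr=np.arange(40,85,.25);q=c+rr[:,None]*[np.cos(a),np.sin(a)]
    v=cv2.remap(im.astype(np.float32),q[:,0].astype(np.float32),q[:,1].astype(np.float32),cv2.INTER_LINEAR).ravel()
    F.append(q[np.argmax(v<150)])
t=.2201-.0543-.054
for h in (t,t+.002,t+.004): print('flange',h,circ([onz('w7',*p,h) for p in F]))
E
```

```text
rim 0.072 (array([ 0.4415, -0.2089,  0.0308]), np.float64(0.0010337848795026576))
rim 0.074 (array([ 0.4409, -0.2081,  0.0305]), np.float64(0.001024805379305549))
rim 0.076 (array([ 0.4403, -0.2073,  0.0303]), np.float64(0.0010158258791220787))
flange 0.11180000000000001 (array([ 0.4424, -0.1095,  0.0365]), np.float64(9.930769834844144e-05))
flange 0.11380000000000001 (array([ 0.4417, -0.1095,  0.0361]), np.float64(9.826484847057226e-05))
flange 0.11580000000000001 (array([ 0.441 , -0.1096,  0.0358]), np.float64(9.722199859321656e-05))
```

Two wrist heights agree: the rim centre is at about (0.4409, -0.2083) and the held flange's centre at (0.4414, -0.1095). The shift works out at 1.01 cm along tool x and -9.83 cm along tool y.

>>> {"name": "play_rows", "arguments": {
  "increments": [
    [[0.1,-1,0],0],
    [[0.18,-1.7,0],0],
    [[0.18,-1.7,0],0],
    [[0.18,-1.7,0],0],
    [[0.18,-1.7,0],0],
    [[0.14,-1.3,0],0],
    [[0.05,-0.73,0],0],
    [[0,0,1.0],0],
    [[0,0,0.8],0],
    [[0,0,0],0],
    [[0,0,0],0],
    [[0,0,0],0]
  ]
}}

```text
t: 8.95
tcp_pos: [0.4394, -0.2084, 0.2015]
orientation: [[-0.995, -0.098, 0.0], [-0.098, 0.995, -0.0], [-0.0, -0.0, -1.0]]
force: [-0.3, 0.4, -0.5]
finger_gap: 0.0238
```

```bash
python3 - <<'E'
from h import *
np.set_printoptions(precision=4,suppress=True)
im,d,p=snap('wrist','w8')
im2,d,p=snap('scene','s8');im3,_,_=snap('top','t8')
s=ctrl.observe();print(s['t'],s['tcp_pos'],s['orientation'][:,2],s['force'],s['finger_gap'])
cv2.imwrite('pics/w8c.png',cv2.resize(im[170:370,220:420],(600,600),interpolation=cv2.INTER_CUBIC))
cv2.imwrite('pics/s8c.png',cv2.resize(im2[230:340,300:420],(650,596),interpolation=cv2.INTER_CUBIC))
E
```

```text
9.1 [ 0.4394 -0.2085  0.2016] [ 0.0006 -0.0004 -1.    ] [-0.2865 -1.0092 -0.6627] 0.023636412455777033
```

View pics/w8c.png

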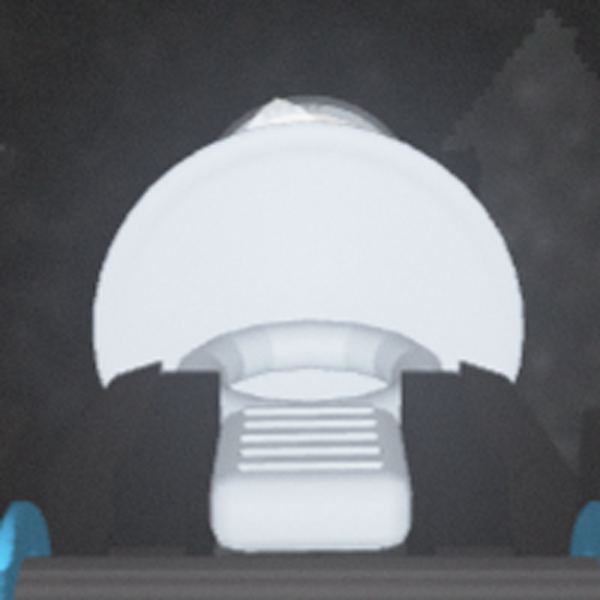

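View pics/s8c.png

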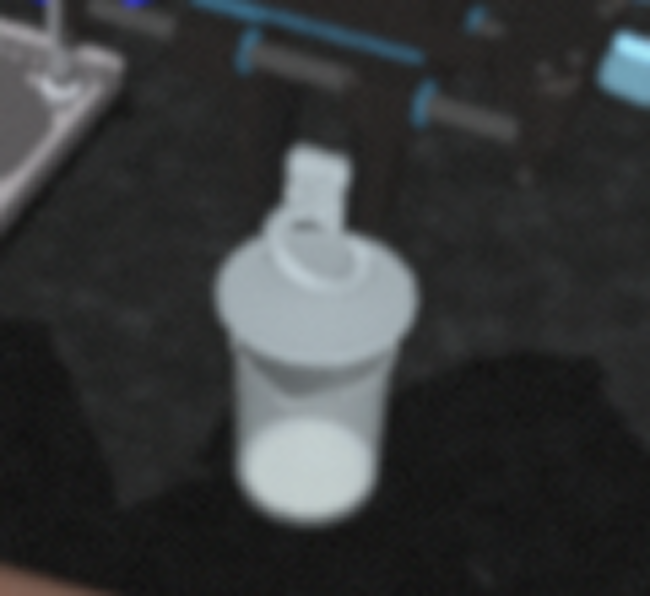

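The cover hovers about 12 mm above the rim and looks centred in both views: flange px 216–418 over beaker base 236–380 in the scene crop. I'll descend in small, force-checked steps.

>>> {"name": "play_rows", "arguments": {
  "increments": [
    [[0,0,0.6],0],
    [[0,0,0.5],0],
    [[0,0,0.2],0],
    [[0,0,0.2],0],
    [[0,0,0],0]
  ]
}}

```text
t: 9.52
tcp_pos: [0.4392, -0.2086, 0.1858]
orientation: [[-0.995, -0.097, -0.001], [-0.097, 0.995, 0.001], [0.001, 0.001, -1.0]]
force: [-0.3, -0.7, -1.3]
finger_gap: 0.0237
```

>>> {"name": "play_rows", "arguments": {
  "increments": [
    [[0,0,0.1],0],
    [[0,0,0.1],0],
    [[0,0,0],0]
  ]
}}

```text
t: 9.77
tcp_pos: [0.4392, -0.2087, 0.1842]
orientation: [[-0.995, -0.097, -0.0], [-0.097, 0.995, 0.0], [0.0, 0.0, -1.0]]
force: [-0.2, -0.2, -1.0]
finger_gap: 0.0238
```

>>> {"name": "play_rows", "arguments": {
  "increments": [
    [[0,0,0.1],0],
    [[0,0,0.05],0],
    [[0,0,0],0]
  ]
}}

```text
t: 10.02
tcp_pos: [0.4392, -0.2086, 0.1827]
orientation: [[-0.995, -0.097, -0.0], [-0.097, 0.995, 0.0], [0.0, 0.0, -1.0]]
force: [0.0, 0.2, -0.1]
finger_gap: 0.0239
```

>>> {"name": "play_rows", "arguments": {
  "increments": [
    [[0,0,0.06],0],
    [[0,0,0],0]
  ]
}}

```text
t: 10.18
tcp_pos: [0.4393, -0.2087, 0.1822]
orientation: [[-0.995, -0.097, 0.0], [-0.097, 0.995, -0.0], [-0.0, -0.0, -1.0]]
force: [0.6, 0.9, 1.2]
finger_gap: 0.0237
```

```bash
python3 - <<'E'
from h import *
np.set_printoptions(precision=4,suppress=True)
im2,d,p=snap('scene','s9')
s=ctrl.observe();print(s['t'],s['tcp_pos'],s['orientation'][:,2],s['force'],s['moment'],s['finger_gap'])
cv2.imwrite('pics/s9c.png',cv2.resize(im2[230:340,300:420],(650,596),interpolation=cv2.INTER_CUBIC))
E
```

```text
10.2333 [ 0.4393 -0.2087  0.1823] [ 0.0002 -0.0001 -1.    ] [-0.1175 -0.4452  0.2631] [ 0.0628  0.0093 -0.0376] 0.024062590875275236
```

View pics/s9c.png

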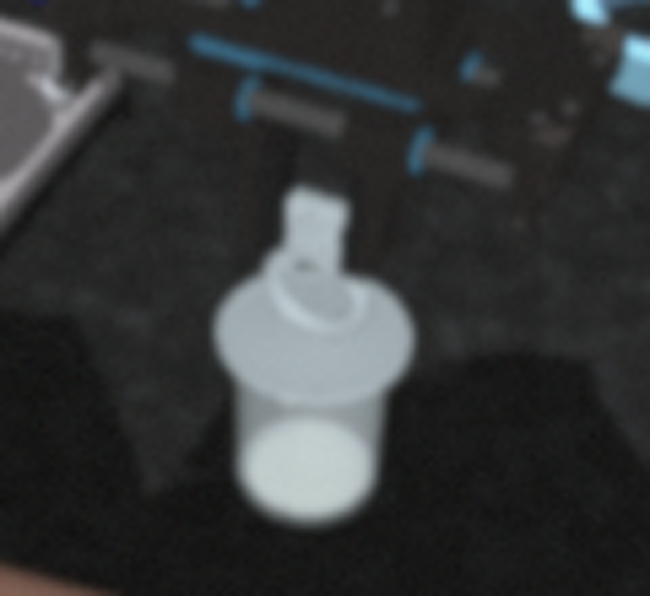

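>>> {"name": "play_rows", "arguments": {
  "increments": [
    [[0,0,0.04],0],
    [[0,0,0],0],
    [[0,0,0],0]
  ]
}}

```text
t: 10.48
tcp_pos: [0.4394, -0.2087, 0.1821]
orientation: [[-0.995, -0.097, 0.001], [-0.097, 0.995, -0.0], [-0.001, -0.0, -1.0]]
force: [-0.3, 0.6, 4.2]
finger_gap: 0.0235
```

```bash
python3 - <<'E'
from h import *
for i in range(3):
  ctrl.read_camera('top');s=ctrl.observe();print(s['tcp_pos'],s['force'])
E
```

```text
[ 0.4393689  -0.2086935   0.18208082] [-0.40175195  0.42462851  5.08562836]
[ 0.43935765 -0.20869213  0.18206594] [-1.20254751  0.44631463  5.38904505]
[ 0.43936148 -0.20869911  0.18206718] [-0.95445407  0.94801486  5.42516176]
```

The support force has risen to about 5 N at the predicted seated height (TCP z = 0.182). I ease the load off, open and retreat straight up.

>>> {"name": "play_rows", "arguments": {
  "increments": [
    [[0,0,-0.03],0],
    [[0,0,0],0]
  ]
}}

```text
t: 10.8
tcp_pos: [0.4393, -0.2086, 0.1821]
orientation: [[-0.995, -0.097, 0.0], [-0.097, 0.995, -0.0], [-0.0, -0.0, -1.0]]
force: [-0.1, 0.5, 3.7]
finger_gap: 0.0238
```

>>> {"name": "play_rows", "arguments": {
  "increments": [
    [[0,0,0],0],
    [[0,0,0],0],
    [[0,0,0],0],
    [[0,0,0],0],
    [[0,0,0],0],
    [[0,0,0],0]
  ],
  "hand": 0.55
}}

```text
t: 11.3
tcp_pos: [0.4392, -0.2086, 0.182]
orientation: [[-0.995, -0.097, -0.0], [-0.097, 0.995, 0.0], [0.0, 0.0, -1.0]]
force: [-0.5, -0.3, -0.1]
finger_gap: 0.0483
```

>>> {"name": "play_rows", "arguments": {
  "increments": [
    [[0,0,-0.5],0],
    [[0,0,-1],0],
    [[0,0,-1.5],0],
    [[0,0,-2],0],
    [[0,0,-2],0],
    [[0,0,-2],0],
    [[0,0,-2],0],
    [[0,0,-1],0],
    [[0,0,0],0],
    [[0,0,0],0]
  ]
}}

```text
t: 12.13
tcp_pos: [0.4392, -0.2085, 0.3022]
orientation: [[-0.995, -0.097, 0.0], [-0.097, 0.995, -0.0], [-0.0, -0.001, -1.0]]
force: [0.7, 1.1, -0.3]
finger_gap: 0.0483
```

```bash
python3 - <<'E'
from fit import *
np.set_printoptions(precision=4,suppress=True)
im,d,p=snap('wrist','w10')
im2,d,p=snap('scene','s10')
s=ctrl.observe();print(s['t'],s['tcp_pos'],s['force'],s['finger_gap'])
cv2.imwrite('pics/s10c.png',cv2.resize(im2[140:400,160:490],(761,600),interpolation=cv2.INTER_CUBIC))
w,_=cloud('w10')
m=(w[...,2]>.074)&(w[...,2]<.084)&(np.hypot(w[...,0]-.441,w[...,1]+.208)<.04)
P=w[m];A=np.c_[P[:,:2]-P[:,:2].mean(0),np.ones(len(P))];c=np.linalg.lstsq(A,P[:,2],rcond=None)[0];print('flange plane',len(P),c,'ctr',(P.min(0)+P.max(0))/2,np.ptp(P,axis=0))
E
```

```text
12.2333 [ 0.439  -0.2084  0.3012] [-0.9781  0.3126 -0.7183] 0.04865181112427791
flange plane 4892 [-0.0026 -0.0016  0.078 ] ctr [ 0.4406 -0.2081  0.0793] [0.0716 0.0719 0.0093]
```

View pics/w10.png

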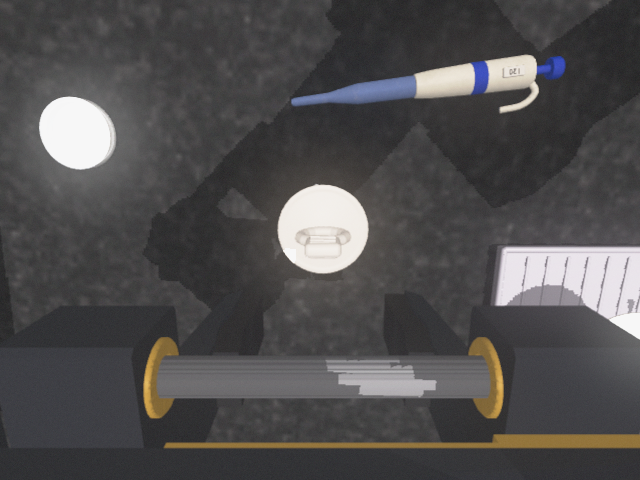

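View pics/s10c.png

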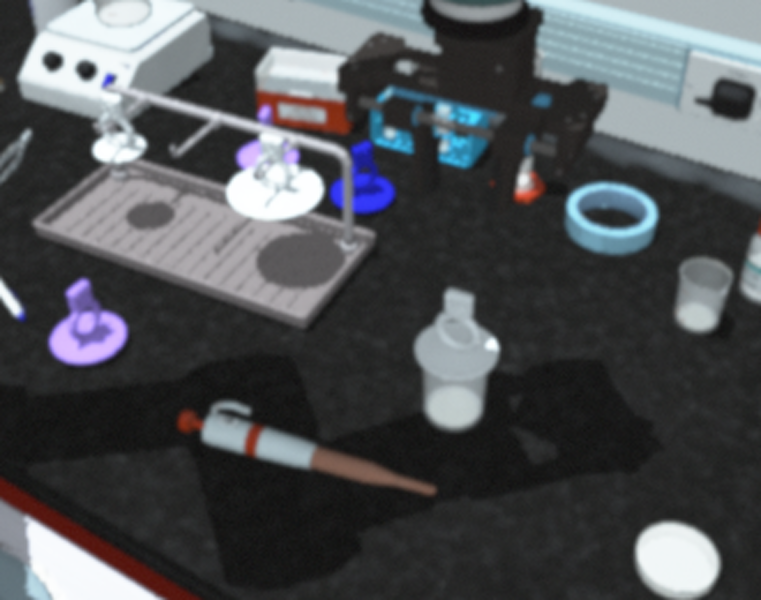

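The cover is seated. The flange top is at z = 0.078 (rim 74 mm plus 4 mm flange), level to 0.003 rad, and centred at (0.4406, -0.2081). The other covers still hang, and the small beaker and dish look unmoved. I'm handing in.

```bash
python3 -c "
from station import ctrl
print(ctrl.job_done())"
```

```text
the job is handed in; nothing more can be done
None
```

The middle-sized white cover is seated on the larger beaker, and I handed the job in at about 12 s. I gripped it by its block, raised it 15.5 mm, drew it off along the peg and carried it over. I then lowered it in small force-checked steps until the rim took about 5 N, eased off slightly, opened the jaws and retreated straight up.

**Last checks:**
- **Seating:** the flange top is at z = 78 mm, which is the 74 mm rim plus the 4 mm flange. It is level to about 0.003 rad.
- **Position:** the flange centre is at (0.4406, -0.2081), within about 0.5 mm of the rim centre I measured before placing.
- **Bystanders:** in the last pictures the other two covers still hang, and the small beaker and petri dish look unmoved. I judged these by eye only.

**Disagreements:** the first beaker estimate from the top camera was 2–5 mm off the wrist-camera one in x, so I used the wrist measurements. Triangulating the grip's height with the wrist, top and scene cameras gave values 4–7 mm above the wrist depth reading. I used the depth reading, which matched the height worked out from the peg. No check failed.

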